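Nudge the wobbly speaker home on its charging dock

TASK

The egg-shaped blue wireless speaker has been put back off-centre on its small round wooden charging dock, so it is not charging. With light taps or gentle pushes of a fingertip against its side, nudge it to the middle until its foot drops fully into the dock's recess and it stands level, never gripping or lifting it and never letting it tip far over or off the dock. Then press the button on top of the speaker right down to switch it off, let go of it, and leave the other things on the desk where they are.

Things in the scene. Friction and masses are not known exactly. Their poses are not given: they have to be found in the camera images.
- speaker: Egg-shaped blue wireless speaker with black foot, aluminium cap and white button. Origin: centre of its foot's underside; z up its axis. Round: foot 44 mm in diameter, 8 mm high; widest 68 mm; narrows to 33 mm at 74 mm up; button top 84.5 mm up. About 0.27 kg, centre of mass 42 mm up: tips easily. It starts level on the dock's top, 15 to 21 mm off-centre to any side, foot half over the recess.
- speaker_band (a point): Point on the speaker's axis at its widest (68 mm in diameter), 44 mm above its origin, marked by a thin black band; a fingertip beside the speaker touches it at this height.
- dock: Round wooden charging dock, fixed to the desk, 90 mm in diameter and 13 mm high. Origin: centre of its underside, z up. A round recess for the speaker's foot is in the middle of its top. On the dock's top the speaker's origin is 13 mm above the dock's origin; seated in the recess, 10 mm above.
- recess (a point): Centre of the recess floor (black, with a copper contact), 10 mm above the dock's origin. Recess 47 mm in diameter, 3 mm deep, 1.5 mm clearance all round the foot. The smooth foot slides easily on the dock (friction about 0.2); pushed inward it first leans up to 13 degrees toward the middle, its leading edge on the recess floor, then straightens as it is pushed on, and drops in at the centre.
- speaker_button (a joint): Push button on the speaker's top, a white disc 21 mm in diameter. 0 = up, 0.005 m = fully pressed down into the speaker; sprung: it starts to move at about 1.5 N, is fully down at 4.5 N, and comes back up when released. It counts as pressed beyond 0.003 m.
- button_top (a point): Centre of the button's top face (moves with the button); 84.5 mm above the speaker's origin when the button is up.
- mouse: Light grey computer mouse, 113x58x26 mm, on the dark mat; a bystander. Origin: centre of its underside, long axis x.
- pen: Black pen, 151x9x11 mm, on the dark mat; a bystander. Origin: centre of its underside, long axis x.
- candle: Red glass candle, 47 mm in diameter, 52 mm high, on the white desk top to the left of the dock; a bystander. Origin: centre of its underside.
- jar: Small white jar with ribbed lid, 45 mm in diameter, 54 mm high, to the left of the dock; a bystander. Origin: centre of its underside.
- earbud_case: White earbud case, 26x58x43 mm, standing on the dark mat; a bystander. Origin: centre of its underside, long axis y.
- usb_stick: Aluminium memory stick, 56x18x9 mm, on the dark mat; a bystander. Origin: centre of its underside, long axis x.
Things that resemble listed ones, but are neither listed nor needed, are in the scene too. There is more than one size of the dock; the one meant has the size given above.

How it is judged:
By the outcome, as a careful person would: the job done as asked, in the order asked, and still so for the second after the job is handed in, with the robot touching nothing.
It also fails if it takes over 58 s, if anything falls off the work surface, if the arm or the gripper's body presses on something with over 40 N, if the wrist force passes 120 N, or if a joint passes its speed limit or range.

ROBOT

A 6-joint arm with a two-finger parallel gripper is mounted at the origin on the work surface; the furniture and walls round the work are solid. World frame = base frame: x ahead of the robot, y to its left, z up, the work surface at z = 0. Lengths are in m, angles in degrees, forces in N, time in s.
With the tool pointing down it reaches from about 0.375 to 0.9 m from the base axis. Payload 3.1 kg.
Tool frame: the origin (TCP) lies at the very end of the fingers, on their centre line; the grasp point (between the pads) lies bot.grip_point_offset behind it (bot.grip_point_offset is the distance from the TCP to the grasp point, in m); z points along the fingers, y is the line along which they close (so a half turn about z gives the same grasp; the last joint's range is limited). The gripper opens to 87 mm and grips with 3 to 60 N. Pads are 19 mm wide; open, the fingers measure 117 mm over their backs; the gripper's body (75 mm by 190 mm) begins 51 mm behind the grasp point.
Start: joints at [65.46, 30.224, 82.088, -0, 67.689, -10.227], TCP at [0.154, 0.606, 0.223] pointing down, gripper open.
Joint ranges: [-176.69, 176.69], [-43.24, 126.21], [12.49, 139.97], [-82, 262], [0, 151.66], [-163.58, 163.58]. Speed limits (degrees/s): [159.86, 159.86, 180, 180, 180, 180].

INTERFACE

Orientations are given as a 3x3 rotation matrix whose columns are the frame's x, y, z axes.
In Python, from rig import bot, viewer, ticket gives the robot as it stands.
- The arm moves only by the tool servo_tool, never from a script. Its argument "targets" is a list of rows, each an object with "offset": the shift along the tool's x, y, z in m, a list of three; "dr": the turn, a rotation vector about the tool's x, y, z in degrees, a list of three. In form: [{"offset": [x, y, z], "dr": [ax, ay, az]}, ...]. A call has 1 to 20 rows; each row is the pose to reach, as a shift and turn from the pose commanded when the call began, along the tool's axes at that moment; what a row does not reach only later rows make up. A row lasts 1/12 s, in which the tool goes at most 41.7 mm and 7.16 degrees, less where a joint would pass 70% of its speed; a pose out of reach is approached as far as the arm can. A call with a gripper value outside its range is refused whole. "gripper" is the gripper command: -1 is fully open, 1 is shut, values between are in proportion, set as the call begins (left out, the last holds). The fingers move at their own pace and stop on an object; the grip force is fixed at half the most. Time passes only in rows, so rows that repeat a pose let the fingers close. It gives the time, the measured TCP pose, the force, the opening and the grip force at its end, in the units of the state.
- bot.read_state(): the state, without advancing time (a new reading comes with each control period).
- viewer.capture(name): name is "side" or "top" or "wrist"; returns a dict with "color" (480x640x3 uint8, red, green, blue), "camera_matrix" (3x3 intrinsics, pixels), "R" (3x3) and "t" (3): a world point X has camera coordinates R X + t. Camera axes: x right, y down, z forward; pixel columns grow to the right and rows downward; lengths in m; the calibration is good to about 2 mm. A picture is of the moment at which its call begins. There is no depth.
- ticket.hand_in(): hands the job in; it is judged then, once.
The state is a dict: "time_s": time; "joint_positions": joint angles; "qvel": joint speeds; "tau": joint torques, N m; "position": TCP position; "tcp_rot": TCP orientation; "force": force on the tool from outside, world axes, zero at the start; "moment": the same for the moment, N m; "opening": opening from 0.0 (shut) to 1.0 (fully open); "grasp_force": force on a finger pad.
Only numpy, scipy, OpenCV 4.12 (cv2) and the standard library are available. Lean on these libraries where they do the work, as an engineer would, in place of code of your own. Each camera call takes 0.05 s, during which the arm holds its last target. There are 200 camera calls.

## Working session

There is one attempt and no reset: what is moved stays moved. The work goes in short steps, Python scripts to look and compute and a tool call to move; the robot and the scene stay as the last step left them, time stands still between calls to the robot, and variables do not carry over. Pictures are saved under pics/ and viewed, at most 10 in all, crops included, and the job is handed in when it is done.

Besides the shell and the picture viewer there is one more tool, called after "Request:" by a JSON object that holds its "api" and its "payload", one argument or row to a line. servo_tool: Moves the arm, as the interface text tells. Its arguments: {"type":"object","properties":{"targets":{"type":"array"},"gripper":{"type":"number"}},"required":["targets"]}

```bash
mkdir -p pics
cat > h.py <<'E'
import numpy as np, cv2
from rig import bot, viewer, ticket
def cap(n,f=None):
    c=viewer.capture(n)
    if f: cv2.imwrite('pics/'+f,c['color'][:,:,::-1])
    return c
def ray(c,u,v,z):
    K=np.array(c['camera_matrix']);R=np.array(c['R']);t=np.array(c['t'])
    d=R.T@np.linalg.solve(K,[u,v,1]);o=-R.T@t
    return o+d*(z-o[2])/d[2]
def proj(c,X):
    p=np.array(c['camera_matrix'])@(np.array(c['R'])@np.array(X)+np.array(c['t']));return p[:2]/p[2]
E
python3 - <<'E'
from h import *
for n in('top','side'):
    c=cap(n,n+'0.png');print(n,c['camera_matrix'],-np.array(c['R']).T@c['t'],np.array(c['R'])[2])
s=bot.read_state();print(s['position'],s['tcp_rot'],s['time_s'],bot.grip_point_offset)
E
```

```text
top [[456.50338119   0.         314.02031904]
 [  0.         456.50338119 237.86730746]
 [  0.           0.           1.        ]] [0.46168587 0.03432635 0.92744942] [ 0.05312848  0.01631391 -0.99845442]
side [[529.51399013   0.         326.3962757 ]
 [  0.         529.51399013 234.10317305]
 [  0.           0.           1.        ]] [-0.12895242 -0.20390267  0.59829009] [ 0.76240688  0.27404956 -0.58620183]
[0.15422182 0.60500888 0.22166776] [[-9.68957211e-01  2.47227311e-01 -7.60964394e-04]
 [ 2.47228301e-01  9.68955639e-01 -1.77127409e-03]
 [ 2.99433409e-04 -1.90442074e-03 -9.99998142e-01]] 0.1 0.0187
```

View pics/top0.png

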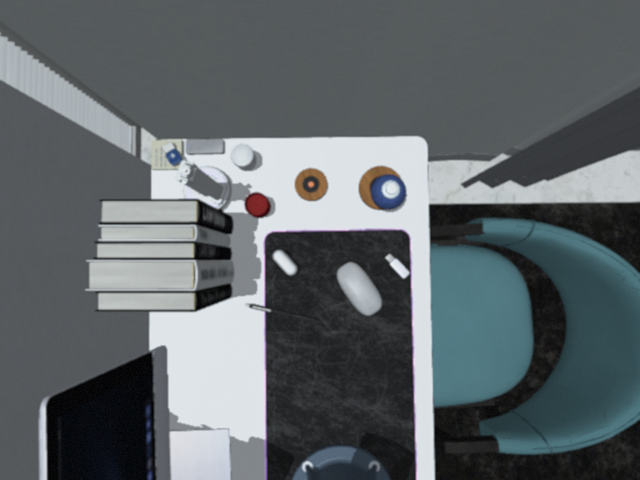

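View pics/side0.png

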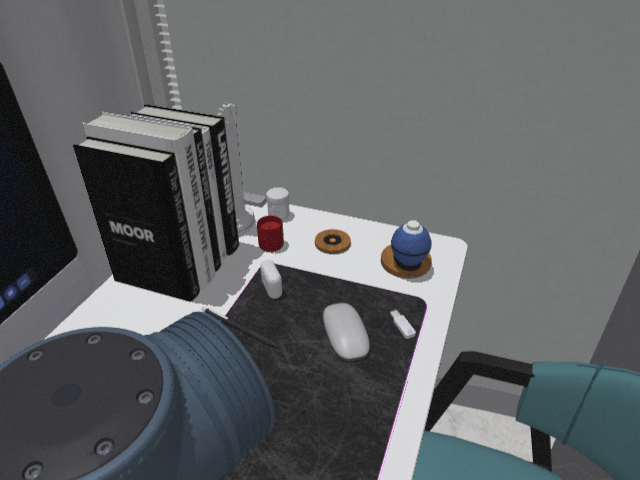

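The speaker stands on the wooden disc at top (382,187), side (406,260). A similar disc is at top (311,184), side (333,241), which looks smaller. I'll measure both and check a crop.

```bash
cat >> h.py <<'E'
from scipy.optimize import least_squares
def masks(c):
    h=cv2.cvtColor(c['color'],cv2.COLOR_RGB2HSV)
    wood=cv2.inRange(h,(5,90,60),(22,255,255)); blue=cv2.inRange(h,(105,110,30),(130,255,255))
    return wood,blue
E
python3 - <<'E'
from h import *
c=cap('top');s=cap('side')
out=[]
for n,k in(('top',c),('side',s)):
    w,b=masks(k)
    for m,z,nm in((w,.013,'wood'),(b,.057,'blue')):
        N,l,st,ce=cv2.connectedComponentsWithStats(m)
        for i in range(1,N):
            if st[i,4]<150: continue
            pts=cv2.findContours((l==i).astype(np.uint8),0,1)[0][0][:,0]
            P=np.array([ray(k,u,v,z)[:2] for u,v in pts])
            h=cv2.convexHull((P*1e3).astype(np.float32));(x,y),r=cv2.minEnclosingCircle(h)
            print(n,nm,st[i],ce[i].round(1),'circle mm',round(x,1),round(y,1),round(r,1))
def crop(k,u,v,a=45):return cv2.resize(k['color'][v-a:v+a,u-a:u+a],(400,400),interpolation=2)
cv2.imwrite('pics/crop.png',np.hstack([crop(c,375,187),crop(s,400,240)])[:,:,::-1])
E
```

```text
top wood [360 167  39  42 528] [371.8 183.4] circle mm 610.6 -85.0 42.8
top wood [296 169  31  31 568] [310.9 184.3] circle mm 619.0 54.8 31.7
top blue [371 176  34  33 562] [386.3 192.9] circle mm 595.8 -93.0 32.6
top blue [145 404   7  54 270] [148.  429.8] circle mm 148.8 363.8 48.8
side wood [315 230  35  24 543] [332.2 241.5] circle mm 616.2 51.4 36.9
side wood [381 245  50  33 635] [401.8 264.7] circle mm 607.5 -86.8 48.2
side blue [ 392  225   38   41 1006] [410.2 246.1] circle mm 596.2 -92.2 56.8
```

View pics/crop.png

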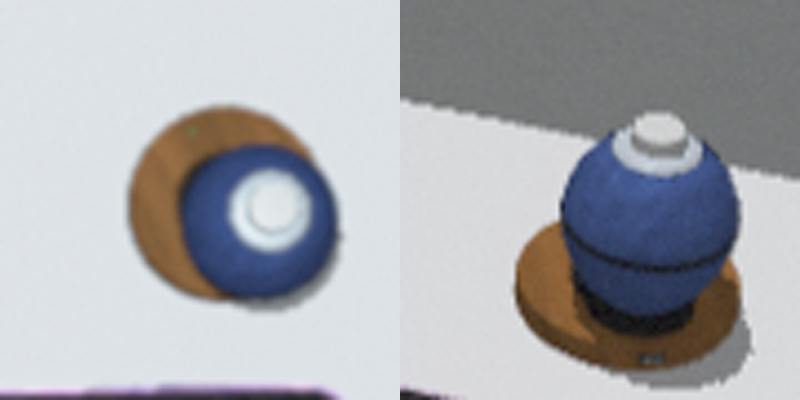

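The crop shows the blue speaker, shifted to the lower right, on a disc with a fitted radius of about 43–45 mm. That matches the 90 mm dock. The other disc has a radius of about 32 mm, so it's the decoy. I'll lift well clear of the monitor and books first, closing the gripper as I go.

Request:
{"api": "servo_tool", "payload": {
  "targets": [
    {"offset":[0,0,-0.04],"dr":[0,0,0]},
    {"offset":[0,0,-0.08],"dr":[0,0,0]},
    {"offset":[0,0,-0.12],"dr":[0,0,0]},
    {"offset":[0,0,-0.16],"dr":[0,0,0]},
    {"offset":[0,0,-0.2],"dr":[0,0,0]},
    {"offset":[0,0,-0.24],"dr":[0,0,0]},
    {"offset":[0,0,-0.24],"dr":[0,0,0]}
  ],
  "gripper": 1
}}

```text
time_s: 0.78
position: [0.1555, 0.6082, 0.4727]
tcp_rot: [[-0.969, 0.247, 0.008], [0.247, 0.969, 0.017], [-0.003, 0.018, -1.0]]
force: [0.8, -0.3, 2.5]
opening: 0.552
grasp_force: 0.0
```

Run:
```python
from h import *
s=bot.read_state();p=np.array(s['position']);R=np.array(s['tcp_rot'])
print(p,s['joint_positions'],s['opening'])
for t in([.52,.33,.46],[.52,-.14,.46]):print(R.T@(np.array(t)-p))
```

```text
[0.15549772 0.60819363 0.4727389 ] [ 6.54713584e+01  2.06065805e+01  5.96874732e+01  4.88682740e-03
  9.86582170e+01 -1.02257553e+01] 0.552082533828153
[-0.4218913  -0.17973911  0.01083827]
[-0.53800997 -0.63510168  0.0030033 ]
```

Request:
{"api": "servo_tool", "payload": {
  "targets": [
    {"offset":[-0.422,-0.18,0.01],"dr":[0,0,70]},
    {"offset":[-0.422,-0.18,0.01],"dr":[0,0,70]},
    {"offset":[-0.422,-0.18,0.01],"dr":[0,0,70]},
    {"offset":[-0.422,-0.18,0.01],"dr":[0,0,70]},
    {"offset":[-0.422,-0.18,0.01],"dr":[0,0,70]},
    {"offset":[-0.422,-0.18,0.01],"dr":[0,0,70]},
    {"offset":[-0.422,-0.18,0.01],"dr":[0,0,70]},
    {"offset":[-0.422,-0.18,0.01],"dr":[0,0,70]},
    {"offset":[-0.422,-0.18,0.01],"dr":[0,0,70]},
    {"offset":[-0.422,-0.18,0.01],"dr":[0,0,70]},
    {"offset":[-0.422,-0.18,0.01],"dr":[0,0,70]},
    {"offset":[-0.422,-0.18,0.01],"dr":[0,0,70]}
  ]
}}

```text
time_s: 1.78
position: [0.5248, 0.3214, 0.4505]
tcp_rot: [[-0.091, 0.996, 0.001], [0.996, 0.091, -0.004], [-0.004, 0.001, -1.0]]
force: [0.5, 0.5, -1.0]
opening: 0.006
grasp_force: 0.0
```

Run:
```python
from h import *
s=bot.read_state();p=np.array(s['position']);R=np.array(s['tcp_rot'])
print(p,R.round(3),s['joint_positions'],s['opening'])
for t in([.51,-.14,.40],):print(R.T@(np.array(t)-p))
```

```text
[0.52475144 0.32140061 0.45047387] [[-0.091  0.996  0.001]
 [ 0.996  0.091 -0.004]
 [-0.004  0.001 -1.   ]] [21.21647845 20.25610413 63.36885855 -0.24304372 96.37994929 15.99473141] 0.006218758477638054
[-0.45796048 -0.05652217  0.05227984]
```

Request:
{"api": "servo_tool", "payload": {
  "targets": [
    {"offset":[-0.458,-0.056,0.05],"dr":[0,0,64]},
    {"offset":[-0.458,-0.056,0.05],"dr":[0,0,64]},
    {"offset":[-0.458,-0.056,0.05],"dr":[0,0,64]},
    {"offset":[-0.458,-0.056,0.05],"dr":[0,0,64]},
    {"offset":[-0.458,-0.056,0.05],"dr":[0,0,64]},
    {"offset":[-0.458,-0.056,0.05],"dr":[0,0,64]},
    {"offset":[-0.458,-0.056,0.05],"dr":[0,0,64]},
    {"offset":[-0.458,-0.056,0.05],"dr":[0,0,64]},
    {"offset":[-0.458,-0.056,0.05],"dr":[0,0,64]},
    {"offset":[-0.458,-0.056,0.05],"dr":[0,0,64]},
    {"offset":[-0.458,-0.056,0.05],"dr":[0,0,64]},
    {"offset":[-0.458,-0.056,0.05],"dr":[0,0,64]},
    {"offset":[-0.458,-0.056,0.05],"dr":[0,0,64]},
    {"offset":[-0.458,-0.056,0.05],"dr":[0,0,64]}
  ]
}}

```text
time_s: 2.95
position: [0.5083, -0.1341, 0.4021]
tcp_rot: [[0.851, 0.524, -0.001], [0.524, -0.851, 0.001], [0.0, -0.002, -1.0]]
force: [0.3, 0.5, -0.0]
opening: 0.011
grasp_force: 0.0
```

Run:
```python
from h import *
s=bot.read_state();p=np.array(s['position']);R=np.array(s['tcp_rot'])
print(p,R.round(3),s['joint_positions'],s['force'])
w=cap('wrist','w1.png');print(w['camera_matrix'],-np.array(w['R']).T@w['t'],np.array(w['R'])[2])
print(proj(w,[.61,-.086,.013]),proj(w,[.597,-.093,.0975]))
```

```text
[ 0.50825887 -0.13412032  0.40209722] [[ 0.851  0.524 -0.001]
 [ 0.524 -0.851  0.001]
 [ 0.    -0.002 -1.   ]] [-2.70023166e+01  1.28654174e+01  8.09452366e+01  4.95097267e-02
  8.62698630e+01  3.13675447e+01] [ 0.27170393  0.50042547 -0.01035078]
[[345.13394596   0.         319.60757505]
 [  0.         345.13394596 237.33858217]
 [  0.           0.           1.        ]] [ 0.57886915 -0.09089124  0.56436768] [-0.25678664 -0.15640159 -0.95372908]
[328.34663935 108.19295827] [329.07047006 116.77630375]
```

View pics/w1.png

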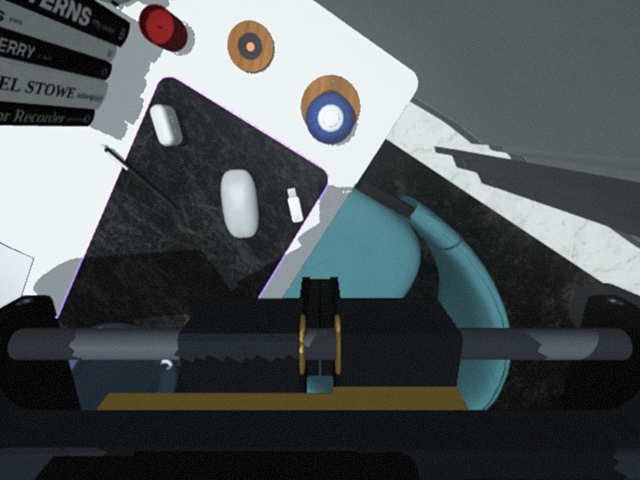

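Wrist view: the dock is at (331,103), the speaker at (331,117), and the small decoy disc at (250,46). The offset lies almost exactly along tool x, so I'll refine both positions with a silhouette fit.

```bash
cat >> h.py <<'E'
from scipy.optimize import minimize
A=np.linspace(0,2*np.pi,60,endpoint=False)
H=np.linspace(10,74,17); RAD=np.where(H>44,34*np.sqrt(1-((H-44)/34.3)**2),34*np.sqrt(1-((H-44)/47)**2))
def hull(c,x,y,zr,S,o):
    P=np.concatenate([np.c_[x+r*np.cos(A),y+r*np.sin(A),0*A+z] for z,r in zr])
    p=(np.array(c['R'])@P.T).T+np.array(c['t']);q=p@np.array(c['camera_matrix']).T;q=q[:,:2]/q[:,2:]
    return cv2.convexHull((((q-o+.5)*S-.5)*16).round().astype(np.int32))
def fit(c,p0,z0=.013,S=6):
    ctr=proj(c,[p0[2],p0[3],.04]);o=np.clip(ctr.astype(int)-60,0,None);w=120
    im=c['color'][o[1]:o[1]+w,o[0]:o[0]+w]
    im=cv2.resize(im,None,fx=S,fy=S,interpolation=cv2.INTER_CUBIC)
    wood,blue=[m>0 for m in masks({'color':im})]
    def pred(p):
        d=np.zeros(im.shape[:2],np.uint8);e=d.copy()
        cv2.fillConvexPoly(d,hull(c,p[0],p[1],[(0,.045),(.013,.045)],S,o),1,shift=4)
        cv2.fillConvexPoly(e,hull(c,p[2],p[3],[(z0+h/1e3,r/1e3) for h,r in zip(H,RAD)],S,o),1,shift=4)
        return d>0,e>0
    def cost(p):
        d,e=pred(p/1e3)
        return (wood&~d).sum()+(d&~e&~wood&~foot).sum()+(blue&~e).sum()+2*0+(e&d&wood).sum()+ (e&~blue&~capm).sum()
    g=cv2.cvtColor(im,cv2.COLOR_RGB2HSV); foot=g[...,2]<60
    capm=((g[...,1]<90)&(g[...,2]>110))
    # grey cap pixels count only within the silhouette interior
    n=cv2.morphologyEx((blue).astype(np.uint8),cv2.MORPH_CLOSE,np.ones((int(20*S),)*2,np.uint8))>0
    capm=capm&n
    r=minimize(cost,np.array(p0)*1e3,method='Nelder-Mead',options=dict(initial_simplex=np.array(p0)*1e3+np.vstack([np.zeros(4),6*np.eye(4)]),xatol=.05,fatol=1))
    return r.x,r.fun/S**2
E
cat > m.py <<'E'
from h import *
import sys
for n in sys.argv[1:]:
    c=cap(n); x,f=fit(c,[.61,-.086,.597,-.093]); d=x[:2]-x[2:]
    print(n,x.round(1),'off',d.round(1),np.hypot(*d).round(1),np.degrees(np.arctan2(d[1],d[0])).round(1),'cost',round(f,1))
E
python3 m.py top side wrist
```

```text
top [610.  -88.4 595.9 -93.5] off [14.   5.1] 14.9 19.9 cost 300.7
side [620.4 -86.1 605.2 -93.7] off [15.2  7.6] 17.0 26.5 cost 440.0
wrist [611.2 -88.  597.6 -94.8] off [13.6  6.7] 15.2 26.2 cost 401.2
```

Run:
```python
from h import *
P={'top':[.610,-.0884,.5959,-.0935],'side':[.6204,-.0861,.6052,-.0937],'wrist':[.6112,-.088,.5976,-.0948]}
o=[]
for n,p in P.items():
    c=cap(n);S=4;q=proj(c,[p[2],p[3],.04]).astype(int)-33
    im=cv2.resize(c['color'][q[1]:q[1]+66,q[0]:q[0]+66],None,fx=S,fy=S,interpolation=2)
    w,b=masks({'color':im});mk=np.dstack([w,b*0,b])
    for t in(im,mk):
        for h in(hull(c,p[0],p[1],[(0,.045),(.013,.045)],S,q),hull(c,p[2],p[3],[(.013+a/1e3,r/1e3) for a,r in zip(H,RAD)],S,q)):
            cv2.polylines(t,[h],True,(0,255,0),1,shift=4)
    o.append(np.vstack([im,mk]))
cv2.imwrite('pics/ov.png',np.hstack(o)[:,:,::-1])
```

```text
(no output)
```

View pics/ov.png

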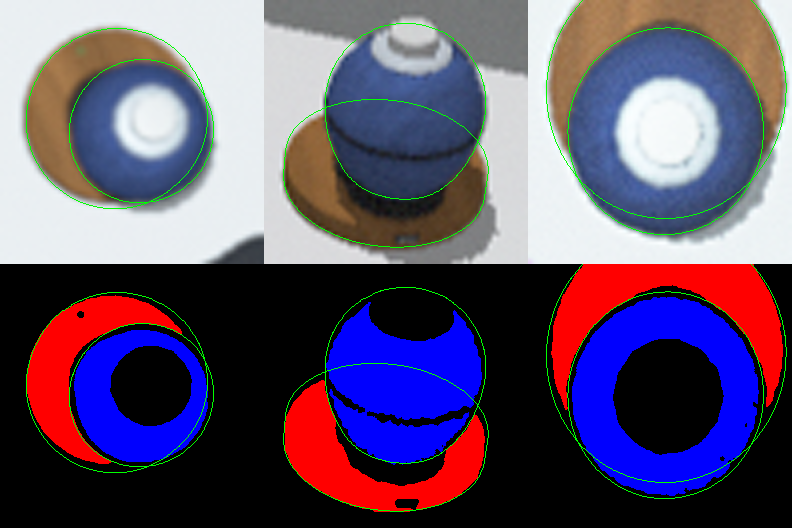

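The overlay hugs both outlines. Offset is about (14, 6.5) mm at 25°, with the speaker near (597,-94) mm. I'll descend behind it, 25 mm clear.

Request:
{"api": "servo_tool", "payload": {
  "targets": [
    {"offset":[0.029,0.005,0.04],"dr":[0,0,6.6]},
    {"offset":[0.029,0.005,0.08],"dr":[0,0,6.6]},
    {"offset":[0.029,0.005,0.12],"dr":[0,0,6.6]},
    {"offset":[0.029,0.005,0.16],"dr":[0,0,6.6]},
    {"offset":[0.029,0.005,0.2],"dr":[0,0,6.6]},
    {"offset":[0.029,0.005,0.24],"dr":[0,0,6.6]},
    {"offset":[0.029,0.005,0.28],"dr":[0,0,6.6]},
    {"offset":[0.029,0.005,0.31],"dr":[0,0,6.6]},
    {"offset":[0.029,0.005,0.335],"dr":[0,0,6.6]},
    {"offset":[0.029,0.005,0.35],"dr":[0,0,6.6]},
    {"offset":[0.029,0.005,0.355],"dr":[0,0,6.6]},
    {"offset":[0.029,0.005,0.355],"dr":[0,0,6.6]},
    {"offset":[0.029,0.005,0.355],"dr":[0,0,6.6]}
  ]
}}

```text
time_s: 4.38
position: [0.5366, -0.1234, 0.0481]
tcp_rot: [[0.905, 0.424, 0.001], [0.424, -0.905, -0.0], [0.001, 0.001, -1.0]]
force: [-0.1, -0.7, -1.0]
opening: 0.005
grasp_force: 0.0
```

```bash
cat > st.py <<'E'
from h import *
s=bot.read_state();p=np.array(s['position']);R=np.array(s['tcp_rot'])
print(s['time_s'],p.round(4),R.round(3).tolist(),np.round(s['force'],2))
d=R.T@(np.array([.597,-.094,p[2]])-p);print('speaker in tool',d.round(4),'gap',d[0]-.0435)
E
python3 st.py
python3 - <<'E'
from h import *
cap('wrist','w2.png')
E
```

```text
4.3833 [ 0.5366 -0.1234  0.0481] [[0.905, 0.424, 0.001], [0.424, -0.905, -0.0], [0.001, 0.001, -1.0]] [-0.12 -0.7  -1.  ]
speaker in tool [ 0.0672 -0.001   0.0001] gap 0.023686272353133198
```

View pics/w2.png

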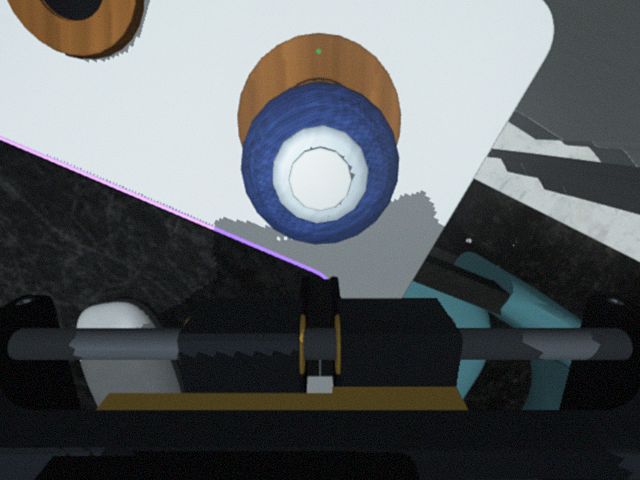

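Close wrist view: dock centred at column 319, speaker and button at column 320, fingers at column 321. The push line is lined up, so I'll advance slowly and re-measure partway.

Request:
{"api": "servo_tool", "payload": {
  "targets": [
    {"offset":[0.008,0,0],"dr":[0,0,0]},
    {"offset":[0.014,0,0],"dr":[0,0,0]},
    {"offset":[0.018,0,0],"dr":[0,0,0]},
    {"offset":[0.02,0,0],"dr":[0,0,0]},
    {"offset":[0.022,0,0],"dr":[0,0,0]},
    {"offset":[0.024,0,0],"dr":[0,0,0]},
    {"offset":[0.026,0,0],"dr":[0,0,0]},
    {"offset":[0.028,0,0],"dr":[0,0,0]},
    {"offset":[0.03,0,0],"dr":[0,0,0]},
    {"offset":[0.03,0,0],"dr":[0,0,0]},
    {"offset":[0.03,0,0],"dr":[0,0,0]}
  ]
}}

```text
time_s: 5.35
position: [0.5632, -0.1108, 0.0475]
tcp_rot: [[0.906, 0.424, 0.0], [0.424, -0.906, -0.0], [0.0, 0.0, -1.0]]
force: [0.7, 0.7, -0.8]
opening: 0.002
grasp_force: 0.0
```

```bash
python3 st.py; python3 m.py top wrist
python3 - <<'E'
from h import *
c=cap('side')['color'][200:300,350:470];w=cap('wrist')['color'][0:360,140:500]
cv2.imwrite('pics/p1.png',np.hstack([cv2.resize(c,(432,360),interpolation=2),w])[:,:,::-1])
E
```

```text
5.35 [ 0.5632 -0.1108  0.0475] [[0.906, 0.424, 0.0], [0.424, -0.906, -0.0], [0.0, 0.0, -1.0]] [ 0.67  0.74 -0.83]
speaker in tool [ 0.0377 -0.0008  0.    ] gap -0.005802374080654538
top [611.6 -88.8 602.1 -91.2] off [9.5 2.5] 9.8 14.6 cost 1082.6
wrist [610.2 -89.6 604.3 -92.2] off [5.9 2.6] 6.5 24.1 cost 6824.5
```

View pics/p1.png

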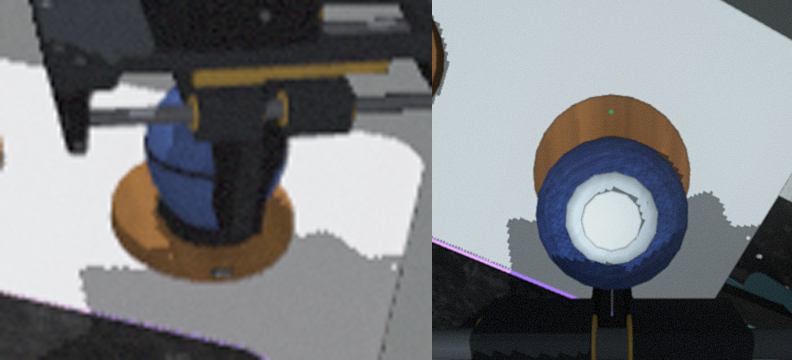

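The speaker is sliding straight and upright, still aligned at column 612 of the composite. About 9–10 mm to go.

Request:
{"api": "servo_tool", "payload": {
  "targets": [
    {"offset":[0.0015,0,0],"dr":[0,0,0]},
    {"offset":[0.003,0,0],"dr":[0,0,0]},
    {"offset":[0.0045,0,0],"dr":[0,0,0]},
    {"offset":[0.006,0,0],"dr":[0,0,0]},
    {"offset":[0.007,0,0],"dr":[0,0,0]},
    {"offset":[0.007,0,0],"dr":[0,0,0]},
    {"offset":[0.007,0,0],"dr":[0,0,0]}
  ]
}}

```text
time_s: 6.13
position: [0.5694, -0.1077, 0.0475]
tcp_rot: [[0.906, 0.424, 0.0], [0.424, -0.906, -0.0], [0.0, 0.0, -1.0]]
force: [-1.0, -0.6, -0.1]
opening: 0.0
grasp_force: 0.4
```

```bash
python3 st.py; python3 m.py top
python3 - <<'E'
from h import *
c=cap('side')['color'][200:300,350:470];w=cap('wrist')['color'][0:360,140:500]
cv2.imwrite('pics/p2.png',np.hstack([cv2.resize(c,(432,360),interpolation=2),w])[:,:,::-1])
E
```

```text
6.1333 [ 0.5694 -0.1077  0.0475] [[0.906, 0.424, 0.0], [0.424, -0.906, -0.0], [0.0, 0.0, -1.0]] [-0.95 -0.58 -0.1 ]
speaker in tool [ 0.0308 -0.0007  0.    ] gap -0.012723721814507628
top [614.  -88.1 608.2 -90. ] off [5.8 2. ] 6.2 18.7 cost 1230.4
```

View pics/p2.png

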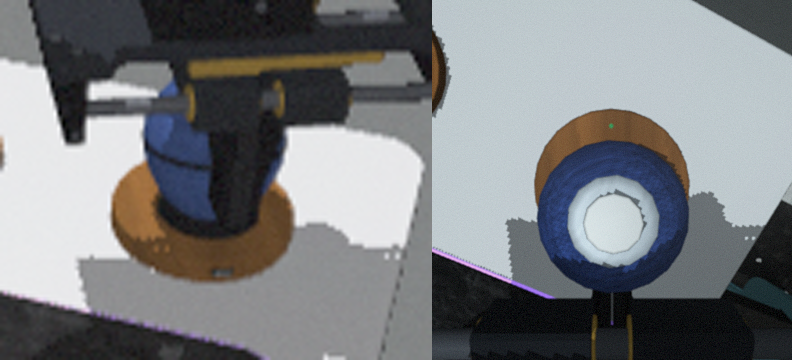

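Still symmetric (button at column 614, dock at column 612). I'll compute what the seated silhouette should look like in the wrist view.

```bash
cat > e.py <<'E'
from h import *
s=bot.read_state();R=np.array(s['tcp_rot']);u=R[:,0];p=np.array(s['position'])
c=cap('wrist');im=c['color'].astype(int)
w,b=masks(c);col=320
rw=np.where(w[:300,col-8:col+9].mean(1)>127)[0]; rb=np.where(b[:330,col-8:col+9].mean(1)>127)[0]
g=cv2.cvtColor(c['color'],cv2.COLOR_RGB2HSV)
cm=((g[...,1]<70)&(g[...,2]>100)).astype(np.uint8)
N,l,st,ce=cv2.connectedComponentsWithStats(cm);k=l[(rb[0]+rb[-1])//2-10,col]
print('dock top row',rw[0],'body rows',rb[0],rb[-1],'cap',st[k],ce[k].round(1))
# dock centre along u from far edge row (z=.013)
e=ray(c,col,rw[0]-.5,.013);dk=e-.045*u;print('dock centre',dk.round(4),'along tool x from TCP',((dk-p)@u).round(4))
for z0,off in((.013,0),(.010,0),(.013,-.004)):
  x=p+u*((dk-p)@u+off)
  q=hull(c,x[0],x[1],[(z0+h/1e3,r/1e3) for h,r in zip(H,RAD)],1,np.zeros(2))[:,0]/16
  cp=hull(c,x[0],x[1],[(z0+.074,.0165)],1,np.zeros(2))[:,0]/16
  print('pred',z0,off,'body rows',q[:,1].min(),q[:,1].max(),'cols',q[:,0].min(),q[:,0].max(),'cap rows',cp[:,1].min(),cp[:,1].max())
E
python3 e.py
```

```text
dock top row 110 body rows 142 291 cap [ 275  175   92   92 6541] [320.9 220.8]
dock centre [ 0.6125 -0.0878  0.013 ] along tool x from TCP 0.0475
pred 0.013 0 body rows 131.75 286.125 cols 242.75 396.4375 cap rows 183.9375 269.8125
pred 0.01 0 body rows 131.6875 283.25 cols 244.1875 395.0 cap rows 182.6875 266.8125
pred 0.013 -0.004 body rows 141.4375 294.3125 cols 243.375 395.8125 cap rows 195.0625 279.375
```

The remaining offset is 4 mm. The cap is ahead of its level position, so the speaker has taken the expected inward lean. I'll push on.

Request:
{"api": "servo_tool", "payload": {
  "targets": [
    {"offset":[0.001,0,0],"dr":[0,0,0]},
    {"offset":[0.002,0,0],"dr":[0,0,0]},
    {"offset":[0.003,0,0],"dr":[0,0,0]},
    {"offset":[0.004,0,0],"dr":[0,0,0]},
    {"offset":[0.004,0,0],"dr":[0,0,0]},
    {"offset":[0.004,0,0],"dr":[0,0,0]}
  ]
}}

```text
time_s: 6.83
position: [0.5732, -0.1061, 0.0476]
tcp_rot: [[0.906, 0.424, 0.0], [0.424, -0.906, -0.0], [0.0, 0.0, -1.0]]
force: [-0.5, -0.7, -0.5]
opening: 0.008
grasp_force: 0.4
```

```bash
python3 st.py; python3 e.py
```

```text
6.8333 [ 0.5732 -0.1061  0.0476] [[0.906, 0.424, 0.0], [0.424, -0.906, -0.0], [0.0, 0.0, -1.0]] [-0.53 -0.68 -0.51]
speaker in tool [ 0.0267 -0.0008  0.    ] gap -0.01680618289026254
dock top row 118 body rows 142 291 cap [ 276  175   92   92 6534] [321.2 220.7]
dock centre [ 0.6126 -0.0878  0.013 ] along tool x from TCP 0.0434
pred 0.013 0 body rows 141.5625 294.375 cols 243.5 395.875 cap rows 195.125 279.375
pred 0.01 0 body rows 141.3125 291.3125 cols 244.875 394.5 cap rows 193.625 276.25
pred 0.013 -0.004 body rows 151.0625 302.5 cols 244.0625 395.3125 cap rows 206.0625 288.75
```

```bash
cat > f.py <<'E'
from h import *
s=bot.read_state();R=np.array(s['tcp_rot']);u=R[:,0];p=np.array(s['position'])
c=cap('wrist','now.png')
def meas(im):
    k={'color':im};w,b=masks(k);col=320
    rb=np.where(b[:330,col-8:col+9].mean(1)>127)[0]
    g=cv2.cvtColor(im,cv2.COLOR_RGB2HSV);cm=((g[...,1]<70)&(g[...,2]>100)).astype(np.uint8)
    N,l,st,ce=cv2.connectedComponentsWithStats(cm);k=l[(rb[0]+rb[-1])//2-10,col]
    bb=b[(rb[0]+rb[-1])//2-12:(rb[0]+rb[-1])//2+12]; cs=np.where(bb.mean(0)>100)[0]
    return dict(body=(rb[0],rb[-1]),cols=(cs.min(),cs.max()),cap=(st[k,1],st[k,1]+st[k,3]-1,ce[k].round(1)))
def pred(c,x,z0,tilt):
    a=np.radians(tilt);v=np.array([u[0],u[1],0]);n=np.cross([0,0,1],v)
    out=[]
    for hs in (list(zip(H/1e3,RAD/1e3)),[(.074,.0165)],[(.0845,.0001)]):
        P=[]
        for h,r in hs:
            ax=np.cos(a)*np.array([0,0,1])+np.sin(a)*v; e=np.cos(a)*v-np.sin(a)*np.array([0,0,1])
            P.append(x+np.array([0,0,z0])+ax*h+r*(np.cos(A)[:,None]*e+np.sin(A)[:,None]*n))
        P=np.vstack(P);q=(np.array(c['R'])@P.T).T+np.array(c['t']);q=q@np.array(c['camera_matrix']).T;q=q[:,:2]/q[:,2:]
        out+=[q[:,1].min().round(1),q[:,1].max().round(1)]
    return out
w2=cv2.imread('pics/w2.png')[:,:,::-1].copy()
print('w2',meas(w2)); p2=np.array([.5366,-.1234,.0481]); c2=dict(c);c2['t']=-np.array(c['R'])@(-np.array(c['R']).T@c['t']+p2-p)
dk=np.array([.6125,-.0878,0])
for o in(.015,.016,.018):print(' pred level',o,pred(c2,dk-o*u*[1,1,0],.013,0))
print('now',meas(c['color']))
x=p+.0435*u;x[2]=0
for z0,t in((.013,0),(.010,0),(.011,5),(.011,10)):print(' pred',z0,t,pred(c,x,z0,t))
E
python3 f.py
python3 -c "
import cv2;cv2.imwrite('pics/now_c.png',cv2.resize(cv2.imread('pics/now.png')[60:310,180:460],None,fx=2,fy=2))"
```

```text
w2 {'body': (np.int64(84), np.int64(242)), 'cols': (np.int64(242), np.int64(397)), 'cap': (np.int32(126), np.int32(222), array([319.7, 173.8]))}
 pred level 0.015 [np.float64(76.0), np.float64(240.1), np.float64(120.6), np.float64(215.4), np.float64(173.3), np.float64(173.9)]
 pred level 0.016 [np.float64(78.8), np.float64(242.3), np.float64(123.7), np.float64(218.0), np.float64(176.4), np.float64(177.0)]
 pred level 0.018 [np.float64(84.3), np.float64(246.6), np.float64(129.8), np.float64(223.3), np.float64(182.6), np.float64(183.2)]
now {'body': (np.int64(142), np.int64(291)), 'cols': (np.int64(246), np.int64(395)), 'cap': (np.int32(175), np.int32(266), array([321.2, 220.7]))}
 pred 0.013 0 [np.float64(141.4), np.float64(294.3), np.float64(195.0), np.float64(279.3), np.float64(247.7), np.float64(248.3)]
 pred 0.01 0 [np.float64(141.1), np.float64(291.2), np.float64(193.5), np.float64(276.1), np.float64(244.9), np.float64(245.5)]
 pred 0.011 5 [np.float64(132.0), np.float64(284.1), np.float64(175.7), np.float64(262.8), np.float64(225.3), np.float64(225.9)]
 pred 0.011 10 [np.float64(122.7), np.float64(275.8), np.float64(157.8), np.float64(247.1), np.float64(203.9), np.float64(204.5)]
```

View pics/now_c.png

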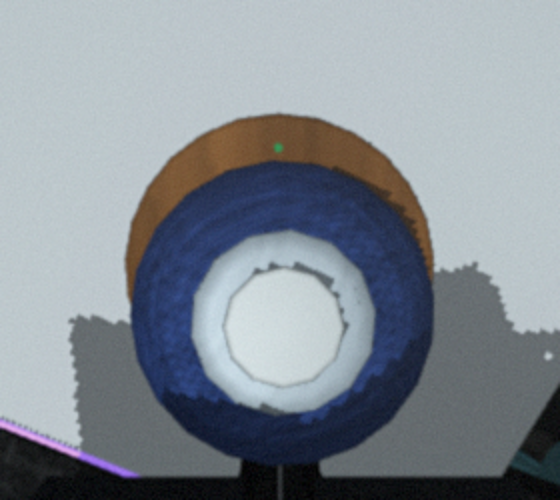

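The button is at about (321,223), against 245 if level, so it's still leaning about 8° with the foot roughly 6 mm short. That fits geometrically, with the foot resting on the recess lip. A couple of millimetres more push at the band should straighten it and drop it in.

Request:
{"api": "servo_tool", "payload": {
  "targets": [
    {"offset":[0.0005,0,0],"dr":[0,0,0]},
    {"offset":[0.001,0,0],"dr":[0,0,0]},
    {"offset":[0.0015,0,0],"dr":[0,0,0]},
    {"offset":[0.002,0,0],"dr":[0,0,0]},
    {"offset":[0.002,0,0],"dr":[0,0,0]},
    {"offset":[0.002,0,0],"dr":[0,0,0]}
  ]
}}

```text
time_s: 7.43
position: [0.5748, -0.1052, 0.0476]
tcp_rot: [[0.906, 0.424, 0.0], [0.424, -0.906, -0.0], [0.0, 0.0, -1.0]]
force: [-0.7, -1.0, -0.5]
opening: 0.005
grasp_force: 0.5
```

```bash
python3 st.py; python3 f.py|grep now -A2
```

```text
7.4333 [ 0.5748 -0.1052  0.0476] [[0.906, 0.424, 0.0], [0.424, -0.906, -0.0], [0.0, 0.0, -1.0]] [-0.68 -0.96 -0.49]
speaker in tool [ 0.0248 -0.0008  0.    ] gap -0.018671949216722144
now {'body': (np.int64(142), np.int64(291)), 'cols': (np.int64(246), np.int64(395)), 'cap': (np.int32(175), np.int32(265), array([321.1, 220.7]))}
 pred 0.013 0 [np.float64(141.4), np.float64(294.3), np.float64(195.1), np.float64(279.3), np.float64(247.8), np.float64(248.4)]
 pred 0.01 0 [np.float64(141.2), np.float64(291.3), np.float64(193.6), np.float64(276.2), np.float64(245.0), np.float64(245.5)]
```

Request:
{"api": "servo_tool", "payload": {
  "targets": [
    {"offset":[0.0005,0,0],"dr":[0,0,0]},
    {"offset":[0.001,0,0],"dr":[0,0,0]},
    {"offset":[0.0015,0,0],"dr":[0,0,0]},
    {"offset":[0.002,0,0],"dr":[0,0,0]},
    {"offset":[0.002,0,0],"dr":[0,0,0]},
    {"offset":[0.002,0,0],"dr":[0,0,0]}
  ]
}}

```text
time_s: 7.98
position: [0.5767, -0.1044, 0.0475]
tcp_rot: [[0.906, 0.424, 0.0], [0.424, -0.906, -0.0], [0.0, 0.0, -1.0]]
force: [-1.4, -0.9, 1.2]
opening: 0.004
grasp_force: 0.5
```

```bash
python3 st.py; python3 f.py|grep now -A2
```

```text
7.9833 [ 0.5767 -0.1044  0.0475] [[0.906, 0.424, 0.0], [0.424, -0.906, -0.0], [0.0, 0.0, -1.0]] [-1.37 -0.89  1.23]
speaker in tool [ 0.0228 -0.0008  0.    ] gap -0.020701532917366993
now {'body': (np.int64(142), np.int64(291)), 'cols': (np.int64(246), np.int64(395)), 'cap': (np.int32(175), np.int32(265), array([321.2, 220.7]))}
 pred 0.013 0 [np.float64(141.5), np.float64(294.3), np.float64(195.1), np.float64(279.3), np.float64(247.8), np.float64(248.4)]
 pred 0.01 0 [np.float64(141.2), np.float64(291.3), np.float64(193.6), np.float64(276.2), np.float64(245.0), np.float64(245.6)]
```

The pose relative to the finger hasn't changed, so I'll back off and measure the speaker at rest.

Request:
{"api": "servo_tool", "payload": {
  "targets": [
    {"offset":[-0.002,0,0],"dr":[0,0,0]},
    {"offset":[-0.006,0,0],"dr":[0,0,0]},
    {"offset":[-0.014,0,0],"dr":[0,0,0]},
    {"offset":[-0.022,0,0],"dr":[0,0,0]},
    {"offset":[-0.028,0,0],"dr":[0,0,0]},
    {"offset":[-0.03,0,0],"dr":[0,0,0]},
    {"offset":[-0.03,0,0],"dr":[0,0,0]},
    {"offset":[-0.03,0,0],"dr":[0,0,0]}
  ]
}}

```text
time_s: 8.7
position: [0.5495, -0.1174, 0.0477]
tcp_rot: [[0.906, 0.423, 0.0], [0.423, -0.906, -0.0], [0.0, 0.0, -1.0]]
force: [-0.7, 0.0, -0.0]
opening: 0.007
grasp_force: 0.0
```

```bash
cat > g.py <<'E'
exec(open('f.py').read().split("w2=cv2")[0])
m=meas(c['color']);print(p.round(4),m)
w,b=masks(c);rw=np.where(w[:300,312:329].mean(1)>127)[0];e=ray(c,320,rw[0]-.5,.013);dk=e-.045*u;dk[2]=0;print('dock',dk.round(4),rw[0])
g=cv2.cvtColor(c['color'],cv2.COLOR_RGB2GRAY)
obs=np.array([*m['body'],m['cap'][2][1]])
# fit s (foot offset along u) and tilt, for floor heights; body edges + cap centre (observed ~4 px above the button centre)
f=lambda q:(lambda P:np.array([P[0],P[1],P[4]-4]))(np.array(pred(c,dk+q[0]/1e3*u*[1,1,0],q[2]/1e3,q[1])))
for z0 in(10,11.5,13):
    r=least_squares(lambda q:f([q[0],q[1],z0])-obs,[-3,3],diff_step=.05);print('z0',z0,'s,tilt',r.x.round(2),'res',r.fun.round(1))
E
python3 g.py; python3 m.py top side
```

```text
[ 0.5495 -0.1174  0.0477] {'body': (np.int64(75), np.int64(234)), 'cols': (np.int64(241), np.int64(396)), 'cap': (np.int32(105), np.int32(204), array([318.1, 154.7]))}
dock [ 0.6124 -0.0882  0.    ] 65
z0 10 s,tilt [-3.03  4.7 ] res [-1.   1.7 -0.1]
z0 11.5 s,tilt [-3.1   4.88] res [-1.7  2.6 -0.3]
z0 13 s,tilt [-2.63  4.56] res [-2.9  3.1  0.1]
top [612.3 -88.8 612.  -86.6] off [ 0.3 -2.2] 2.2 -83.3 cost 671.7
side [620.5 -86.  619.1 -87. ] off [1.4 1. ] 1.7 36.2 cost 1368.2
```

At rest the foot is about 3 mm short and it leans 4.7°, exactly the lip geometry. Finger friction was probably holding the trailing side up and adding lean. I'll push again while sliding the finger downward, so friction draws that side down.

Request:
{"api": "servo_tool", "payload": {
  "targets": [
    {"offset":[0.01,0,-0.004],"dr":[0,0,0]},
    {"offset":[0.018,0,-0.004],"dr":[0,0,0]},
    {"offset":[0.022,0,-0.004],"dr":[0,0,0]},
    {"offset":[0.0245,0,-0.004],"dr":[0,0,0]},
    {"offset":[0.025,0,-0.004],"dr":[0,0,0]},
    {"offset":[0.0255,0,-0.002],"dr":[0,0,0]},
    {"offset":[0.026,0,0],"dr":[0,0,0]},
    {"offset":[0.0265,0,0.002],"dr":[0,0,0]},
    {"offset":[0.027,0,0.004],"dr":[0,0,0]},
    {"offset":[0.0275,0,0.006],"dr":[0,0,0]},
    {"offset":[0.028,0,0.008],"dr":[0,0,0]},
    {"offset":[0.0285,0,0.01],"dr":[0,0,0]},
    {"offset":[0.0285,0,0.012],"dr":[0,0,0]}
  ]
}}

```text
time_s: 9.93
position: [0.575, -0.105, 0.0353]
tcp_rot: [[0.906, 0.424, -0.0], [0.424, -0.906, 0.0], [-0.0, -0.0, -1.0]]
force: [-1.6, -1.0, 1.0]
opening: 0.001
grasp_force: 0.7
```

```bash
python3 st.py; python3 g.py; python3 m.py top
```

```text
9.9333 [ 0.575  -0.105   0.0353] [[0.906, 0.424, -0.0], [0.424, -0.906, 0.0], [-0.0, -0.0, -1.0]] [-1.61 -0.96  0.96]
speaker in tool [ 0.0245 -0.0006 -0.    ] gap -0.018962243604668364
[ 0.575  -0.105   0.0353] {'body': (np.int64(143), np.int64(304)), 'cols': (np.int64(240), np.int64(399)), 'cap': (np.int32(191), np.int32(285), array([317.2, 236.7]))}
dock [ 0.6124 -0.0877  0.    ] 122
z0 10 s,tilt [-3.81  7.82] res [-0.3  0.3  0. ]
z0 11.5 s,tilt [-3.76  8.14] res [-0.9  1.4 -0.1]
z0 13 s,tilt [-3.13  8.02] res [-2.1  2.1  0. ]
top [623.2 -84.1 614.8 -86.8] off [8.4 2.7] 8.8 17.7 cost 1321.8
```

Still blocked at the same point, so the foot may be catching to one side. I'll back off and fit the full 2-D foot offset and lean.

Request:
{"api": "servo_tool", "payload": {
  "targets": [
    {"offset":[-0.002,0,0],"dr":[0,0,0]},
    {"offset":[-0.006,0,0],"dr":[0,0,0]},
    {"offset":[-0.014,0,-0.004],"dr":[0,0,0]},
    {"offset":[-0.022,0,-0.012],"dr":[0,0,0]},
    {"offset":[-0.028,0,-0.012],"dr":[0,0,0]},
    {"offset":[-0.03,0,-0.012],"dr":[0,0,0]},
    {"offset":[-0.03,0,-0.012],"dr":[0,0,0]},
    {"offset":[-0.03,0,-0.012],"dr":[0,0,0]}
  ]
}}

```text
time_s: 10.7
position: [0.5481, -0.118, 0.0477]
tcp_rot: [[0.906, 0.423, 0.001], [0.423, -0.906, -0.0], [0.0, 0.0, -1.0]]
force: [0.4, -0.4, -0.1]
opening: 0.003
grasp_force: 0.0
```

```bash
cat > k.py <<'E'
from h import *
s=bot.read_state();R=np.array(s['tcp_rot']);p=np.array(s['position'])
U=np.array([R[0,0],R[1,0],0]);U/=np.linalg.norm(U);V=np.array([-U[1],U[0],0]);Z=np.array([0,0,1.])
def pj(c,P):
    q=(np.array(c['R'])@P.T).T+np.array(c['t']);q=q@np.array(c['camera_matrix']).T;return q[:,:2]/q[:,2:]
def contours(im):
    w,b=masks({'color':im});g=cv2.cvtColor(im,cv2.COLOR_RGB2HSV)
    def big(m,y1=330):
        m=m.copy();m[y1:]=0;m[:,:180]=0;m[:,460:]=0
        cs=cv2.findContours(m,cv2.RETR_CCOMP,cv2.CHAIN_APPROX_NONE);i=max(range(len(cs[0])),key=lambda i:len(cs[0][i]) if cs[1][0][i][3]<0 else 0)
        holes=[c for c,h in zip(cs[0],cs[1][0]) if h[3]==i]
        return cs[0][i][:,0].astype(float),holes
    W,_=big(w);B,holes=big(b);C=max(holes,key=len)[:,0].astype(float)
    return W,B,C
def sil(c,x,y,z0,tx,ty,dk,hs):
    ax=Z+np.tan(np.radians(tx))*U+np.tan(np.radians(ty))*V;ax/=np.linalg.norm(ax)
    e=U-ax*(U@ax);e/=np.linalg.norm(e);n=np.cross(ax,e);o=dk+x/1e3*U+y/1e3*V+z0*Z
    return np.vstack([o+ax*h+r*(np.cos(A)[:,None]*e+np.sin(A)[:,None]*n) for h,r in hs])
def dist(poly,P):
    h=poly.astype(np.float32).reshape(-1,1,2);return np.array([cv2.pointPolygonTest(h,(float(a),float(b)),True) for a,b in P])
hs=list(zip(H/1e3,RAD/1e3))
def solve(c,im,level=None,caph=(.066,.0199),z0=.0115):
    W,B,C=contours(im)
    W=W[::3];B=B[::4];C=C[::3]
    cx,cy=B.mean(0)
    # dock: outer points, above the body's middle, farther than the body's outline from its centre
    Bo=cv2.convexHull(B.astype(np.float32))
    W=np.array([q for q in W if cv2.pointPolygonTest(Bo,(float(q[0]),float(q[1])),True)<-6 and q[1]<cy])
    fd=lambda q:dist(pj(c,np.c_[q[0]/1e3+.045*np.cos(A),q[1]/1e3+.045*np.sin(A),0*A+.013]),W)
    rd=least_squares(fd,[612,-88],diff_step=1e-3,loss='soft_l1',f_scale=.7)
    dk=np.array([*rd.x/1e3,0])
    B=B[B[:,1]<cy+45]
    def f(q):
        t=q[2:4] if level is None else (0,0)
        b=dist(cv2.convexHull(pj(c,sil(c,q[0],q[1],z0,*t,dk,hs)).astype(np.float32))[:,0],B)
        k=dist(pj(c,sil(c,q[0],q[1],z0,*t,dk,[(q[-1]/1e3,np.interp(q[-1],H,RAD)/1e3)] if level else [caph])),C)
        return np.r_[b,k]
    q0=[-16,0,66.] if level else [-2,0,3,0]
    r=least_squares(f,q0,diff_step=.02,x_scale=[1,1,1] if level else [1,1,2,2],loss='soft_l1',f_scale=.7)
    return dk,r.x,np.abs(fd(rd.x)).mean(),np.abs(f(r.x)).mean()
if __name__=='__main__':
    c=cap('wrist','now.png')
    p2=np.array([.5366,-.1234,.0481]);c2=dict(c);c2['t']=-np.array(c['R'])@(-np.array(c['R']).T@c['t']+p2-p)
    w2=cv2.imread('pics/w2.png')[:,:,::-1].copy()
    a=solve(c2,w2,level=True,z0=.013);print('w2',a);h=a[1][2]
    print('now',solve(c,c['color'],caph=(h/1e3,np.interp(h,H,RAD)/1e3)),p)
E
python3 k.py
```

```text
w2 (array([ 0.61177611, -0.08780414,  0.        ]), array([-16.04652398,  -0.39155088,  78.9253712 ]), np.float64(1.0302870051398039), np.float64(1.4867023639375059))
now (array([ 0.612, -0.088,  0.   ]), array([-1.91503221,  0.15271539,  5.1789165 ,  1.49017141]), np.float64(nan), np.float64(0.8834536855279378)) [ 0.54807028 -0.11800534  0.04773979]k.py:40: RuntimeWarning: Mean of empty slice.
  return dk,r.x,np.abs(fd(rd.x)).mean(),np.abs(f(r.x)).mean()
  ret = ret.dtype.type(ret / rcount)
```

```bash
python3 g.py; python3 m.py top
```

```text
[ 0.5482 -0.1179  0.0476] {'body': (np.int64(67), np.int64(227)), 'cols': (np.int64(239), np.int64(394)), 'cap': (np.int32(99), np.int32(199), array([313.1, 149.3]))}
dock [ 0.6124 -0.0881  0.    ] 62
z0 10 s,tilt [0.14 2.69] res [-1.4  2.2  0.3]
z0 11.5 s,tilt [-0.85  3.69] res [-1.4  3.7 -0.9]
z0 13 s,tilt [0.41 2.72] res [-3.6  3.5  0. ]
top [613.3 -88.4 613.  -85.1] off [ 0.3 -3.3] 3.3 -85.4 cost 618.7
```

It moved in: along the push it's nearly centred with about 3° of lean. It now also leans left (cap column 313, top view about 3 mm left), so the foot rests on the right/rear lip. The next push should come from further right, at yaw ~60°.

Request:
{"api": "servo_tool", "payload": {
  "targets": [
    {"offset":[0,0.015,0],"dr":[0,0,-7]},
    {"offset":[0.008,0.028,0],"dr":[0,0,-14]},
    {"offset":[0.018,0.031,0],"dr":[0,0,-21]},
    {"offset":[0.024,0.031,0],"dr":[0,0,-28]},
    {"offset":[0.024,0.031,0],"dr":[0,0,-35]},
    {"offset":[0.024,0.031,0],"dr":[0,0,-35]},
    {"offset":[0.024,0.031,0],"dr":[0,0,-35]}
  ]
}}

```text
time_s: 11.43
position: [0.5829, -0.1354, 0.0473]
tcp_rot: [[0.501, 0.865, -0.0], [0.865, -0.501, 0.0], [-0.0, -0.0, -1.0]]
force: [-0.6, -0.8, -0.2]
opening: 0.006
grasp_force: 0.0
```

```bash
cat > n.py <<'E'
from h import *
# dock-relative view in the wrist image: fit dock ring (z=.013) and body/cap outlines by circle-like statistics
s=bot.read_state();R=np.array(s['tcp_rot']);u=R[:,0];p=np.array(s['position']);print(s['time_s'],p.round(4),R[:2,0].round(3))
c=cap('wrist','now.png');dk=np.array([.6122,-.088,0])
w,b=masks(c);g=cv2.cvtColor(c['color'],cv2.COLOR_RGB2HSV)
b[:,:180]=0;b[:,470:]=0
cs,hi=cv2.findContours(b,cv2.RETR_CCOMP,cv2.CHAIN_APPROX_NONE)
i=max(range(len(cs)),key=lambda i:cv2.contourArea(cs[i]) if hi[0][i][3]<0 else 0)
C=max([k for k,h in zip(cs,hi[0]) if h[3]==i],key=len)
(bx,by),br=cv2.minEnclosingCircle(cs[i]);(ex,ey),_,_=cv2.fitEllipse(C)
print('body',round(bx,1),round(by,1),round(br,1),'cap',round(ex,1),round(ey,1))
f=lambda z,x=dk:proj(c,[x[0],x[1],z]).round(1)
print('expected seated+level: band',f(.054),'cap',f(.078),f(.082))
for nm,z,q in(('band',.054,(bx,by)),('cap',.080,(ex,ey))):
    d=(ray(c,*q,z)-dk)[:2]*1e3;print(nm,'offset from dock mm world',d.round(1),'tool x,y',(R[:2,:2].T@d).round(1))
E
python3 n.py
```

```text
11.4333 [ 0.5829 -0.1354  0.0473] [0.501 0.865]
body 325.1 182.4 77.8 cap 326.5 190.7
expected seated+level: band [323.5 191.4] cap [324.1 202.1] [324.3 204.3]
band offset from dock mm world [2.6 3.1] tool x,y [4.  0.7]
cap offset from dock mm world [3.1 3.7] tool x,y [4.8 0.9]
```

```bash
cat > q.py <<'E'
from h import *
dk=np.array([.6122,-.088,0])
def an(c,im):
    w,b=masks({'color':im});b[:,:180]=0;b[:,470:]=0
    cs,hi=cv2.findContours(b,cv2.RETR_CCOMP,cv2.CHAIN_APPROX_NONE)
    i=max(range(len(cs)),key=lambda i:cv2.contourArea(cs[i]) if hi[0][i][3]<0 else 0)
    C=max([k for k,h in zip(cs,hi[0]) if h[3]==i],key=len)
    (bx,by),br=cv2.minEnclosingCircle(cs[i]);(ex,ey),_,_=cv2.fitEllipse(C)
    w=cv2.morphologyEx(w,cv2.MORPH_OPEN,np.ones((3,3)));w[:,:180]=0;w[:,470:]=0;w[330:]=0
    pts=np.vstack([k[:,0] for k in cv2.findContours(w,0,1)[0] if len(k)>30]).astype(float)
    h=cv2.convexHull(pts.astype(np.float32))[:,0]
    X=np.array([ray(c,*q,.013)[:2] for q in h])*1e3
    X=X[np.hypot(*(X-dk[:2]*1e3).T)>42]
    r=least_squares(lambda q:np.hypot(*(X-q).T)-45,dk[:2]*1e3,loss='soft_l1',f_scale=.5)
    return (bx,by),(ex,ey),r.x,np.abs(r.fun).mean(),len(X)
s=bot.read_state();R=np.array(s['tcp_rot']);p=np.array(s['position'])
c=cap('wrist')
def rep(n,c,im):
    B,E,d,e,k=an(c,im);print(n,'dock',d.round(1),e.round(2),k,'band rel',(ray(c,*B,.054)[:2]*1e3-d).round(1),'cap rel',(ray(c,*E,.080)[:2]*1e3-d).round(1))
rep('now',c,c['color'])
p2=np.array([.5366,-.1234,.0481]);R2=np.array([[.905,.424,0],[.424,-.905,0],[0,0,-1.]])
Rc=np.array(c['R']);o=-Rc.T@c['t']; R_2=Rc@R@R2.T; o2=p2+R2@R.T@(o-p)
c2=dict(c);c2['R']=R_2;c2['t']=-R_2@o2
rep('w2',c2,cv2.imread('pics/w2.png')[:,:,::-1].copy())
E
python3 q.py
```

```text
now dock [612.6 -88.1] 0.4 22 band rel [2.1 3.2] cap rel [2.7 3.8]
w2 dock [611.1 -87.5] 0.63 33 band rel [-13.7  -6.4] cap rel [-15.   -7.4]
```

The lean and offset both point along the new push direction (~57°). I'll do a gentle push with downward drag.

Request:
{"api": "servo_tool", "payload": {
  "targets": [
    {"offset":[0.006,0.002,-0.004],"dr":[0,0,0]},
    {"offset":[0.011,0.002,-0.004],"dr":[0,0,0]},
    {"offset":[0.013,0.002,-0.004],"dr":[0,0,0]},
    {"offset":[0.014,0.002,-0.002],"dr":[0,0,0]},
    {"offset":[0.015,0.002,0],"dr":[0,0,0]},
    {"offset":[0.0155,0.002,0.002],"dr":[0,0,0]},
    {"offset":[0.016,0.002,0.004],"dr":[0,0,0]},
    {"offset":[0.0165,0.002,0.006],"dr":[0,0,0]},
    {"offset":[0.017,0.002,0.008],"dr":[0,0,0]},
    {"offset":[0.0175,0.002,0.01],"dr":[0,0,0]},
    {"offset":[0.018,0.002,0.012],"dr":[0,0,0]},
    {"offset":[0.016,0.002,0.012],"dr":[0,0,0]},
    {"offset":[0.01,0.002,0.008],"dr":[0,0,0]},
    {"offset":[0.002,0.001,0],"dr":[0,0,0]},
    {"offset":[0,0,0],"dr":[0,0,0]},
    {"offset":[0,0,0],"dr":[0,0,0]},
    {"offset":[0,0,0],"dr":[0,0,0]}
  ]
}}

```text
time_s: 12.95
position: [0.5828, -0.1356, 0.0477]
tcp_rot: [[0.499, 0.866, 0.0], [0.866, -0.499, 0.0], [0.0, 0.0, -1.0]]
force: [-0.6, 0.5, 0.1]
opening: 0.005
grasp_force: 0.0
```

```bash
python3 n.py; python3 q.py; python3 m.py top
```

```text
12.95 [ 0.5828 -0.1356  0.0477] [0.499 0.866]
body 324.6 183.3 76.5 cap 325.2 197.5
expected seated+level: band [323.6 190.6] cap [324.3 201.2] [324.5 203.3]
band offset from dock mm world [2.  2.7] tool x,y [3.3 0.4]
cap offset from dock mm world [1.2 1.4] tool x,y [1.8 0.3]
now dock [612.5 -88.1] 0.44 24 band rel [1.7 2.8] cap rel [0.9 1.6]
w2 dock [611.1 -87.5] 0.63 33 band rel [-13.7  -6.4] cap rel [-15.   -7.4]
top [613.3 -87.1 612.2 -85.7] off [ 1.1 -1.4] 1.8 -51.9 cost 520.2
```

The cap-to-band relation now matches the level reference. I'll check height and centring with the silhouette model, plus one picture (the last I may view).

Run:
```python
from h import *
c=cap('wrist');w,b=masks(c);b[:,:180]=0;b[:,470:]=0
cs,hi=cv2.findContours(b,cv2.RETR_EXTERNAL,cv2.CHAIN_APPROX_NONE);C=max(cs,key=cv2.contourArea)
(bx,by),br=cv2.minEnclosingCircle(C);print('obs',bx,by,br)
for z0 in(.010,.013):
    h=hull(c,.6125,-.0881,[(z0+a/1e3,r/1e3) for a,r in zip(H,RAD)],1,np.zeros(2))[:,0]/16
    (x,y),r=cv2.minEnclosingCircle(h.astype(np.float32));print('pred',z0,x,y,r)
s=cap('side')['color'];t=cap('top')['color'];w=c['color']
q=lambda im,u,v,a:cv2.resize(im[v-a:v+a,u-a:u+a],(266,266),interpolation=2)
cv2.imwrite('pics/chk.png',np.hstack([q(s,408,240,36),q(t,382,187,32),q(w,325,200,110)])[:,:,::-1])
```

```text
obs 324.31005859375 184.0642852783203 76.7401351928711
pred 0.01 324.8307800292969 189.12612915039062 77.50179290771484
pred 0.013 324.99676513671875 190.25885009765625 79.00935363769531
```

View pics/chk.png

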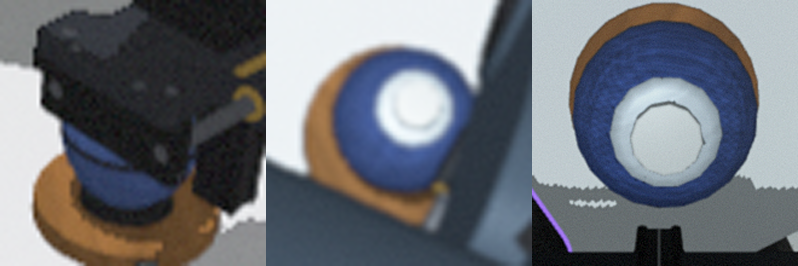

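The speaker looks upright in all three views, but the gripper hides part of it. I'll lift clear and verify numerically from the side and top cameras.

Request:
{"api": "servo_tool", "payload": {
  "targets": [
    {"offset":[-0.02,0,0],"dr":[0,0,0]},
    {"offset":[-0.03,0,-0.04],"dr":[0,0,0]},
    {"offset":[-0.03,0,-0.08],"dr":[0,0,0]},
    {"offset":[-0.03,0,-0.12],"dr":[0,0,0]},
    {"offset":[-0.03,0,-0.15],"dr":[0,0,0]},
    {"offset":[-0.03,0,-0.17],"dr":[0,0,0]},
    {"offset":[-0.03,0,-0.17],"dr":[0,0,0]},
    {"offset":[-0.03,0,-0.17],"dr":[0,0,0]}
  ]
}}

```text
time_s: 13.92
position: [0.5686, -0.1617, 0.2188]
tcp_rot: [[0.498, 0.867, 0.003], [0.867, -0.498, -0.001], [0.0, 0.003, -1.0]]
force: [0.1, -0.3, 0.3]
opening: 0.006
grasp_force: 0.0
```

```bash
cat > v.py <<'E'
from h import *
# per camera: blue outline -> fit foot x,y,z0 ; cap/button (bright) centroid -> lean. Compare with start pictures (level, z0=.013)
def feat(im,c):
    u,v=proj(c,[.61,-.088,.06]).astype(int);a=int(.07*c['camera_matrix'][0][0]/ (np.array(c['R'])@[.61,-.088,.06]+c['t'])[2])
    sub=im[v-a:v+a,u-a:u+a];S=6;big=cv2.resize(sub,None,fx=S,fy=S,interpolation=cv2.INTER_CUBIC)
    w,b=masks({'color':big});k=max(cv2.findContours(b,0,1)[0],key=cv2.contourArea)
    f=lambda P:(P+.5)/S-.5+[u-a,v-a]
    kk=f(k[:,0].astype(float));hull_=cv2.convexHull(k);(x,y),r=cv2.minEnclosingCircle(hull_)
    m=np.zeros(b.shape,np.uint8);cv2.fillPoly(m,[hull_],255)
    g=cv2.cvtColor(big,cv2.COLOR_RGB2HSV);capm=((g[...,1]<95)&(g[...,2]>90)&(m>0)).astype(np.uint8)
    N,l,st,ce=cv2.connectedComponentsWithStats(capm);i=1+np.argmax(st[1:,4])
    return f(np.array([x,y])),r/S,f(ce[i]),kk
for n in('top','side','wrist'):
    c=cap(n,'v_%s.png'%n)
    L=[('now',c['color'],.010)]
    if n!='wrist':L.append(('start',cv2.imread('pics/%s0.png'%n)[:,:,::-1].copy(),.013))
    for nm,im,z0 in L:
        B,r,C,_=feat(im,c)
        b=ray(c,*B,z0+.044)[:2]*1e3;k=ray(c,*C,z0+.076)[:2]*1e3
        print(n,nm,'band',b.round(1),'r',r.round(1),'cap',k.round(1),'cap-band',(k-b).round(1))
E
python3 v.py; python3 m.py top side wrist
```

```text
top [613.  -88.4 612.1 -85.4] off [ 0.8 -3. ] 3.2 -74.8 cost 371.9
side [620.3 -86.4 618.1 -85.8] off [ 2.2 -0.6] 2.3 -14.9 cost 438.2
wrist [613.5 -85.9 613.3 -86.7] off [0.2 0.8] 0.8 74.2 cost 2351.0Traceback (most recent call last):
  File "v.py", line 20, in <module>
    print(n,nm,'band',b.round(1),'r',r.round(1),'cap',k.round(1),'cap-band',(k-b).round(1))
                                     ^^^^^^^
AttributeError: 'float' object has no attribute 'round'
```

```bash
sed -i "s/r.round(1)/round(r,1)/" v.py; python3 v.py
python3 - <<'E'
from h import *
for n in('top','side'):
  for nm,c in(('now',cap(n)),('start',{**cap(n),'color':cv2.imread('pics/%s0.png'%n)[:,:,::-1].copy()})):
    for z in(.010,.013):
        x,f=fit(c,[.612,-.088,.61,-.088] if nm=='now' else [.612,-.088,.597,-.094],z);print(n,nm,z,x.round(1),'spk-dock',(x[2:]-x[:2]).round(1),round(f,1))
E
```

```text
top now band [611.5 -85.2] r 16.7 cap [611.5 -84.9] cap-band [0.1 0.4]
top start band [596.2 -93.3] r 17.2 cap [595.3 -93.5] cap-band [-0.9 -0.3]
side now band [619.2 -85.1] r 19.2 cap [609.9 -86.9] cap-band [-9.3 -1.9]
side start band [596.7 -95.3] r 21.2 cap [594.4 -95.4] cap-band [-2.2 -0.1]
wrist now band [613.7 -85. ] r 39.2 cap [613.5 -86.1] cap-band [-0.2 -1.1]
top now 0.01 [613.  -88.4 612.7 -85.7] spk-dock [-0.2  2.7] 418.4
top now 0.013 [612.7 -88.  612.  -85.5] spk-dock [-0.7  2.5] 420.0
top start 0.01 [610.  -88.4 596.3 -94.3] spk-dock [-13.7  -5.9] 279.8
top start 0.013 [610.3 -88.6 595.9 -93.9] spk-dock [-14.4  -5.3] 286.9
side now 0.01 [620.3 -85.8 621.5 -85.1] spk-dock [1.1 0.7] 442.8
side now 0.013 [620.2 -86.2 617.7 -85.9] spk-dock [-2.5  0.3] 456.2
side start 0.01 [620.4 -86.1 608.9 -93.2] spk-dock [-11.5  -7. ] 428.2
side start 0.013 [620.4 -86.2 605.2 -93.7] spk-dock [-15.3  -7.4] 442.2
```

The side view fits the seated height (10 mm), the offset is within clearance, and the close-up cap/body spacing (14.2 px) equals the level, seated prediction. I'll move above the button.

Request:
{"api": "servo_tool", "payload": {
  "targets": [
    {"offset":[0.035,0.001,0],"dr":[0,0,0]},
    {"offset":[0.07,0.001,0],"dr":[0,0,0]},
    {"offset":[0.087,0.001,0.02],"dr":[0,0,0]},
    {"offset":[0.087,0.001,0.06],"dr":[0,0,0]},
    {"offset":[0.087,0.001,0.09],"dr":[0,0,0]},
    {"offset":[0.087,0.001,0.105],"dr":[0,0,0]},
    {"offset":[0.087,0.001,0.108],"dr":[0,0,0]},
    {"offset":[0.087,0.001,0.108],"dr":[0,0,0]},
    {"offset":[0.087,0.001,0.108],"dr":[0,0,0]}
  ]
}}

```text
time_s: 15.22
position: [0.6132, -0.0871, 0.1104]
tcp_rot: [[0.499, 0.867, 0.002], [0.867, -0.499, -0.001], [0.0, 0.002, -1.0]]
force: [-0.5, -0.2, -0.0]
opening: 0.005
grasp_force: 0.0
```

Run:
```python
from h import *
s=bot.read_state();p=np.array(s['position']);print(p,np.round(s['force'],2))
c=cap('wrist');w,b=masks(c);b[:,:150]=0;b[:,500:]=0
k=np.vstack([q for q in cv2.findContours(b,0,1)[0] if cv2.contourArea(q)>100])[:,0];print('blue cols',k[:,0].min(),k[:,0].max(),'rows',k[:,1].min(),k[:,1].max())
for z in(.010,.013):
    h=hull(c,.6125,-.0868,[(z+a/1e3,r/1e3) for a,r in zip(H,RAD)],1,np.zeros(2))[:,0]/16;print('pred',z,h.min(0),h.max(0))
```

```text
[ 0.61316374 -0.08713564  0.11044767] [-0.53 -0.23 -0.04]
blue cols 270 369 rows 208 298
pred 0.01 [267.8125 205.5   ] [369.25  308.375]
pred 0.013 [267.1875 206.4375] [369.875  310.6875]
```

Request:
{"api": "servo_tool", "payload": {
  "targets": [
    {"offset":[0,0,0.005],"dr":[0,0,0]},
    {"offset":[0,0,0.01],"dr":[0,0,0]},
    {"offset":[0,0,0.0125],"dr":[0,0,0]},
    {"offset":[0,0,0.0145],"dr":[0,0,0]},
    {"offset":[0,0,0.0145],"dr":[0,0,0]},
    {"offset":[0,0,0.0145],"dr":[0,0,0]}
  ]
}}

```text
time_s: 15.77
position: [0.6122, -0.0868, 0.0951]
tcp_rot: [[0.499, 0.867, -0.0], [0.867, -0.499, -0.0], [-0.0, -0.0, -1.0]]
force: [-0.1, -0.8, 0.3]
opening: 0.001
grasp_force: 0.0
```

There's no contact at z = 95.1 mm, which confirms the speaker is seated (button top at 94.5 mm). Now the press.

Request:
{"api": "servo_tool", "payload": {
  "targets": [
    {"offset":[0,0,0.001],"dr":[0,0,0]},
    {"offset":[0,0,0.002],"dr":[0,0,0]},
    {"offset":[0,0,0.003],"dr":[0,0,0]},
    {"offset":[0,0,0.004],"dr":[0,0,0]},
    {"offset":[0,0,0.005],"dr":[0,0,0]},
    {"offset":[0,0,0.0055],"dr":[0,0,0]},
    {"offset":[0,0,0.0055],"dr":[0,0,0]},
    {"offset":[0,0,0.0055],"dr":[0,0,0]}
  ]
}}

```text
time_s: 16.43
position: [0.6124, -0.0868, 0.0899]
tcp_rot: [[0.499, 0.867, 0.0], [0.867, -0.499, -0.0], [0.0, 0.0, -1.0]]
force: [-0.6, -0.1, 5.0]
opening: 0.007
grasp_force: 2.6
```

Already 5 N. I'll press a touch further to be sure it's fully down, then hold.

Request:
{"api": "servo_tool", "payload": {
  "targets": [
    {"offset":[0,0,0.0005],"dr":[0,0,0]},
    {"offset":[0,0,0.001],"dr":[0,0,0]},
    {"offset":[0,0,0.0013],"dr":[0,0,0]},
    {"offset":[0,0,0.0013],"dr":[0,0,0]},
    {"offset":[0,0,0.0013],"dr":[0,0,0]}
  ]
}}

```text
time_s: 16.85
position: [0.6125, -0.0868, 0.0898]
tcp_rot: [[0.499, 0.867, 0.001], [0.867, -0.499, -0.0], [0.0, 0.001, -1.0]]
force: [-3.0, 1.0, 11.0]
opening: 0.008
grasp_force: 5.6
```

The force rose to 11 N with no further travel, so the button is bottomed out. Release it straight up and retreat.

Request:
{"api": "servo_tool", "payload": {
  "targets": [
    {"offset":[0,0,-0.002],"dr":[0,0,0]},
    {"offset":[0,0,-0.006],"dr":[0,0,0]},
    {"offset":[0,0,-0.012],"dr":[0,0,0]},
    {"offset":[0,0,-0.03],"dr":[0,0,0]},
    {"offset":[0,0,-0.065],"dr":[0,0,0]},
    {"offset":[0,0,-0.1],"dr":[0,0,0]},
    {"offset":[-0.03,0,-0.135],"dr":[0,0,0]},
    {"offset":[-0.07,0,-0.16],"dr":[0,0,0]},
    {"offset":[-0.1,0,-0.17],"dr":[0,0,0]},
    {"offset":[-0.1,0,-0.17],"dr":[0,0,0]},
    {"offset":[-0.1,0,-0.17],"dr":[0,0,0]},
    {"offset":[-0.1,0,-0.17],"dr":[0,0,0]}
  ]
}}

```text
time_s: 17.85
position: [0.562, -0.1731, 0.2577]
tcp_rot: [[0.5, 0.866, -0.001], [0.866, -0.5, 0.001], [0.001, -0.001, -1.0]]
force: [-0.1, 0.1, 0.1]
opening: 0.003
grasp_force: 0.0
```

```bash
python3 v.py | grep now
python3 - <<'E'
from h import *
a=cv2.imread('pics/side0.png').astype(int);b=cv2.imread('pics/v_side.png').astype(int)
d=np.abs(a-b).max(2)>60
for n,(x,y) in dict(mouse=(346,332),pen=(245,328),candle=(270,235),jar=(278,205),case=(271,280),usb=(403,324)).items():print(n,d[y-20:y+20,x-20:x+20].sum())
E
```

```text
top now band [611.5 -85.3] r 16.7 cap [611.5 -84.8] cap-band [0.1 0.4]
side now band [619.5 -85.1] r 19.1 cap [609.9 -87. ] cap-band [-9.6 -1.9]
wrist now band [613.5 -84.9] r 35.3 cap [613.4 -86.2] cap-band [-0.1 -1.3]
mouse 369
pen 15
candle 0
jar 0
case 0
usb 0
```

Run:
```python
from h import *
a=cv2.imread('pics/top0.png').astype(int);b=cv2.imread('pics/v_top.png').astype(int)
for im in(a,b):
    m=(im[255:320,325:390].min(2)>110).astype(np.uint8);N,l,st,ce=cv2.connectedComponentsWithStats(m);i=1+np.argmax(st[1:,4]);print(st[i],ce[i].round(1))
print((np.abs(a-b).max(2)>60)[255:320,325:390].sum())
s=cv2.imread('pics/v_side.png');print(s[312:352:10,326:366:10].mean(2).round())
```

```text
[  12    7   44   53 1386] [33.7 33.4]
[  12    7   40   50 1211] [31.5 30.3]
132
[[177. 184. 180. 145.]
 [162. 189. 187. 174.]
 [ 78. 188. 112. 112.]
 [ 67. 114. 115. 115.]]
```

The mouse outline starts at the same pixels; the difference is the arm's shadow across it. Nothing else has moved.

```bash
python3 -c "
from rig import ticket;print(ticket.hand_in())"
```

```text
the job is handed in; nothing more can be done
None
```

The speaker sits level in the dock's recess, its button was pressed right down and released, nothing else on the desk appears to have moved, and the job was handed in at about 18 s.

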